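# Pop the small hatch of a painter's box

### The arm

A 7-joint arm with a two-finger parallel gripper is mounted at the origin on the work surface. World frame = base frame: x ahead of the robot, y to its left, z up, the work surface at z = 0. Lengths are in m, angles in rad, forces in N, time in s.
With the tool pointing down it reaches from about 0.35 to 0.9 m from the base axis. Payload 8.1 kg.
Tool frame: the origin (TCP) lies at the very end of the fingers, on their centre line; the grasp point (between the pads) lies arm.hold_point_z behind it (arm.hold_point_z is the distance from the TCP to the grasp point, in m); z points along the fingers, y is the line along which they close (so a half turn about z gives the same grasp; the last joint's range is limited). The gripper opens to 92 mm and grips with 3 to 60 N. Pads are 19 mm wide; open, the fingers measure 130 mm over their backs; the gripper's body (75 mm by 190 mm) begins 47 mm behind the grasp point.
Start: joints at [-1.212, 0.434, 0.025, 1.573, -0.012, 1.134, -0.075], TCP at [0.279, 0.56, 0.227] pointing down, gripper open.
Joint ranges: [-2.62, 2.62], [-0.44, 2.09], [-1.27, 1.32], [0.08, 2.57], [-1.32, 4.46], [0.12, 2], [-2.74, 2.74]. Speed limits (rad/s): [2.22, 2.22, 3.01, 3.01, 3.14, 3.14, 3.14].

### API

Orientations are given as a rotation vector (axis times angle).
In Python, from cell import arm, vision, job, cut_out gives the robot as it stands. The module is installed in compiled form; this text tells all that it offers.
- The arm moves only by the tool play_rows, never from a script. Its argument "increments" is text: rows parted by semicolons, each of 5 numbers parted by spaces: the shift along the tool's x, y, z in cm, then the turn about the tool's z in degrees, then the opening, from -1 (shut) to 1 (fully open), so that 0 is half open. A call has 1 to 5 rows; each row shifts and turns the commanded pose from where the row before left it, along the tool's axes as they then stand; what a row does not reach is not made up. A row lasts 1/12 s, in which the tool goes at most 41.7 mm and 7.16 degrees, less where a joint would pass 70% of its speed; a pose out of reach is approached as far as the arm can. A call is refused whole if a number of a shift passes 4.17 or a number of a turn 7.16, either way. A call with a gripper value outside its range is refused whole. The fingers move at their own pace and stop on an object; "grip_force" is the grip in N (left out, the last holds). Time passes only in rows, so rows that do not move let the fingers close. It gives the time, the measured TCP pose, the force, the opening and the grip force at its end, in the units of the state.
- arm.observe(): the state, without advancing time (a new reading comes with each control period).
- vision.get_image(name): name is "scene" or "side" or "wrist"; returns a dict with "frame" (420x560x3 uint8, red, green, blue), "z_map" (420x560 float32, m along the optical axis (not along the pixel's ray), 0 where there is no reading), "mtx" (3x3 intrinsics, pixels), "cam_to_world" (4x4, takes a point from camera to world coordinates). Camera axes: x right, y up, looking along -z (the intrinsics and any distortion apply to the point x, -y, -z); pixel columns grow to the right and rows downward; lengths in m; the calibration is good to about 2 mm. A picture is of the moment at which its call begins.
- job.sign_off(): hands the job in; it is judged then, once.
Trained networks look in a picture, given as the dict that the camera call returned (one of the last four; its "shot" number tells which), for a name from the list of things; names that differ only in an ending like _2 or _b are one class to them, and where a whole thing is asked for, a point or a joint stands for the part that bears it (a point fixed in the world has none). Each returns a list of dicts, best first, with "confidence" (0 to 1); they miss things now and then, are a little off and sometimes report something else, mostly with a low value. They report only what shows in the picture. A call takes as long as a camera call. They do not tell look-alikes from the thing itself.
- cut_out(query, picture): "mask" (420x560 bool, what is visible of it) and "point" ([row, column] in pixels, amid what is visible of it).
The state is a dict: "clock": time; "joints": joint angles; "dq": joint speeds; "joint_efforts": joint torques, N m; "position": TCP position; "ee_rot": TCP orientation; "force": force on the tool from outside, world axes, zero at the start; "ft_torque": the same for the moment, N m; "width": opening from 0.0 (shut) to 1.0 (fully open); "gripper_force": force on a finger pad.
Only numpy, scipy, OpenCV 4.12 (cv2) and the standard library are available. Lean on these libraries where they do the work, as an engineer would, in place of code of your own. Each camera call takes 0.05 s, during which the arm holds its last target. There are 200 camera calls.

### The job

The painter needs the pigment pots in the small compartment of the wooden paint box: with closed fingertips press the small hatch down once on its round mark until it stops, then lift your hand straight off so that it springs up by itself, and wait about two seconds with your hand clear to see that it stays open. Do not press it shut again or force it wider, leave the large hatch shut, and do not shift or lift the box, the jar, the glass or the tube.

Things in the scene. Friction and masses are not known exactly. Their poses are not given: they have to be found in the camera images.
- paint_box: dark wooden painter's box, 132 mm (its x) by 282 mm (its y) by 70 mm high, 1.8 kg, loose on the table. Origin at the centre of its underside; x points to the hinge side of both hatches, y along its length towards the small hatch, z up. Its rim is flush with the shut hatches, at 70 mm.
- small_hatch_mark (a point): centre of the pale round inlay, 22 mm across and flush, on the top face of the small hatch: where to press. The small hatch is the narrower of the two lids in the box's top, 110 mm (box x) by 80 mm (box y), 8 mm thick, at the +y end of the box. The mark lies 85 mm from the hinge line, 25 mm from the free edge, mid-way across; box frame, shut: (-0.029, 0.091, 0.070).
- large_hatch_mark (a point): the same inlay on the large hatch, 110 mm by 170 mm, which works alike and must stay shut; box frame, shut: (-0.029, -0.046, 0.070).
- small_hatch (a joint): small hatch angle, rad: 0 shut, negative pressed below flush, positive open (free edge up, hinge on box +x side). Push-push latch: 3 to 4 N on the mark sinks it, the latch lets go at -0.04 (3.4 mm at the mark), dead stop at -0.075 (6.4 mm). Let go, it follows the finger up and in half a second springs to about 0.6 and stays (mark 50 mm, edge 65 mm above the rim). Pressed again it latches.
- large_hatch (a joint): angle of the large hatch, rad, in the same sense: 0 shut.
- small_hatch_catch (a joint): hidden catch inside the small hatch's latch, m: 0 latched, about 0.006 released; below -0.003 only when the opened hatch is being pushed shut again.
- paint_jar: closed glass paint jar with a black cap, 48 mm across, 75 mm high, standing near the box; origin at the centre of its underside. Leave it.
- water_glass: empty open glass, 64 mm across, 85 mm high, standing near the box; origin at the centre of its underside. Leave it.
- paint_tube: metal paint tube standing on its white cap, 38 to 40 mm wide, 119 mm high, near the box; origin at the centre of its underside. Leave it.
Not all that is in view belongs to the job. Of the things that look like the paint_tube, the smallest one is meant.

How it is judged:
On the way, in this order (a step that is already met when the one before it is completed fails the run):
1. the small hatch is pressed below flush with the fingers until its latch lets go (value of joint small_hatch below -0.03 rad and contact force between the fingers and paint_box above 0.5 N), for 0.02 s.
2. it has sprung open and stays so for a second with nothing of the robot touching the box (value of joint small_hatch above 0.45 rad and contact force between each of the arm, the fingers and paint_box below 0.1 N), for 1 s.
At the end, for the whole second after the job is handed in: The small hatch stands open by itself, at rest, between 0.45 and 0.78 rad; the large hatch is shut (within 0.03 rad); the box stands flat within 20 mm of where it was; jar, glass and tube stand upright within 20 mm of where they were (value of joint small_hatch between 0.45 and 0.78 rad and velocity of joint small_hatch between -0.05 and 0.05 rad/s and value of joint large_hatch between -0.02 and 0.03 rad and distance of each of paint_box, paint_jar, water_glass, paint_tube from where it was at the start of the episode below 0.02 m and angle between paint_box's own z axis and vertical below 0.05 rad and linear speed of paint_box below 0.02 m/s and angle between each of paint_jar, water_glass, paint_tube's own z axis and vertical below 0.2 rad); the robot touches nothing.
It fails at once if the small hatch is pushed shut again after it has opened (value of joint small_hatch_catch below -0.003 m).
It fails at once if the small hatch is forced wider than it springs (value of joint small_hatch above 0.78 rad).
It fails at once if the large hatch is pressed or opened (value of joint large_hatch below -0.025 rad or value of joint large_hatch above 0.05 rad).
It fails at once if the box is shifted, lifted or tipped (distance of paint_box from where it was at the start of the episode above 0.02 m or angle between paint_box's own z axis and vertical above 0.1 rad).
It fails at once if the jar, the glass or the tube is moved, lifted or knocked over (distance of any of paint_jar, water_glass, paint_tube from where it was at the start of the episode above 0.02 m).
It also fails if it takes over 32 s, if anything falls off the work surface, if the arm or the gripper's body presses on something with over 40 N, if the wrist force passes 120 N, or if a joint passes its speed limit or range.

## Working session

There is one attempt and no reset: what is moved stays moved. The work goes in short steps, Python scripts to look and compute and a tool call to move; the robot and the scene stay as the last step left them, time stands still between calls to the robot, and variables do not carry over. Pictures are saved under pics/ and viewed, at most 10 in all, crops included, and the job is handed in when it is done.

Besides the shell and the picture viewer there is one more tool, called after "Call:" as name(argument=value, ...) on one line, values as JSON. play_rows: Moves the arm, as the interface text tells. Its arguments: {"type":"object","properties":{"increments":{"type":"string"},"grip_force":{"type":"number"}},"required":["increments"]}

```bash
mkdir -p pics
cat > h.py <<'E'
import numpy as np, cv2
from cell import arm, vision, job, cut_out
def world(p, rc):
    rc=np.atleast_2d(rc).astype(int); z=p["z_map"][rc[:,0],rc[:,1]]; K=p["mtx"]
    x=(rc[:,1]-K[0,2])/K[0,0]*z; y=(rc[:,0]-K[1,2])/K[1,1]*z
    c=np.stack([x,-y,-z,np.ones_like(z)],1); return (c@p["cam_to_world"].T)[z>0,:3]
E
python3 - <<'E'
from h import *
s=arm.observe(); print({k:np.round(v,3) for k,v in s.items()}, arm.hold_point_z)
for n in ["scene","side"]:
    p=vision.get_image(n); cv2.imwrite(f"pics/{n}1.png",p["frame"][...,::-1])
    for q in ["paint_box","small_hatch","small_hatch_mark","large_hatch_mark","paint_jar","water_glass","paint_tube"]:
        for d in cut_out(q,p)[:4]:
            w=world(p,np.argwhere(d["mask"]))
            print(n,q,round(d["confidence"],2),np.round(d["point"]),d["mask"].sum(), np.round(np.median(w,0),3) if len(w) else None, np.round(np.percentile(w,2,0),3),np.round(np.percentile(w,98,0),3))
E
```

```text
{'clock': np.float64(0.0), 'joints': array([-1.212,  0.435,  0.025,  1.574, -0.012,  1.134, -0.075]), 'dq': array([-0.   , -0.   , -0.001, -0.001, -0.001,  0.   ,  0.001]), 'joint_efforts': array([ 1.0000e-03, -6.6785e+01,  9.8600e-01, -3.1447e+01, -6.0000e-02,
        4.2000e-02,  0.0000e+00]), 'position': array([0.278, 0.559, 0.226]), 'ee_rot': array([-7.190e-01, -3.058e+00,  2.000e-03]), 'force': array([-0.483,  0.59 ,  0.442]), 'ft_torque': array([0.047, 0.025, 0.04 ]), 'gripper_force': np.float64(0.0), 'width': np.float64(1.002)} 0.0188
scene paint_box 0.89 [196. 260.] 7508 [ 0.569 -0.008  0.07 ] [ 0.461 -0.116  0.01 ] [0.648 0.164 0.072]
scene small_hatch 0.59 [158. 277.] 964 [0.513 0.116 0.07 ] [0.456 0.072 0.068] [0.567 0.164 0.072]
scene small_hatch_mark 0.66 [153. 279.] 939 [0.512 0.117 0.07 ] [0.455 0.073 0.068] [0.563 0.163 0.072]
scene large_hatch_mark 0.64 [189. 251.] 2834 [ 0.563 -0.019  0.07 ] [ 0.496 -0.094  0.068] [0.628 0.072 0.072]
scene paint_jar 0.74 [215. 315.] 946 [0.694 0.023 0.049] [0.666 0.012 0.003] [0.707 0.053 0.077]
scene water_glass 0.97 [255. 219.] 17
[... 685 characters left out ...]
_hatch_mark 0.88 [178. 218.] 922 [0.507 0.113 0.069] [0.455 0.069 0.067] [0.562 0.161 0.07 ]
side large_hatch_mark 0.82 [208. 251.] 2906 [ 0.557 -0.022  0.069] [ 0.492 -0.098  0.067] [0.623 0.068 0.071]
side paint_jar 0.64 [201. 311.] 847 [0.681 0.017 0.047] [0.661 0.01  0.   ] [0.705 0.095 0.075]
side water_glass 0.7 [264. 311.] 2142 [ 0.633 -0.189  0.059] [ 0.607 -0.201  0.004] [ 0.663 -0.143  0.084]
side paint_tube 0.82 [140. 288.] 1508 [0.676 0.221 0.094] [0.655 0.213 0.   ] [0.703 0.261 0.165]
side paint_tube 0.77 [162. 264.] 697 [0.615 0.153 0.069] [ 0.597  0.147 -0.001] [0.666 0.41  0.118]
side paint_tube 0.6 [137. 246.] 1354 [0.58  0.233 0.102] [0.556 0.225 0.001] [0.606 0.411 0.165]
```

Run:
```python
from h import *
tiles=[]
for n in ["scene","side"]:
    p=vision.get_image(n); K=p["mtx"]; W=np.linalg.inv(p["cam_to_world"])
    # top-down raster at z=.07, 1 mm/px: col = (0.2-y), row=(0.72-x)
    P=W[:3]; M=K@np.diag([1,-1,-1])@np.c_[P[:,0],P[:,1],P[:,2]*.07+P[:,3]]
    A=np.array([[0,-.001,.72],[-.001,0,.22],[0,0,1]])
    r=cv2.warpPerspective(p["frame"],M@A,(400,320),flags=cv2.INTER_LINEAR|cv2.WARP_INVERSE_MAP)
    hsv=cv2.cvtColor(r,cv2.COLOR_RGB2HSV)
    for q in ["paint_box"]:
        m=cut_out(q,p)[0]["mask"]; w=world(p,np.argwhere(m)); t=w[abs(w[:,2]-.07)<.004][:,:2].astype(np.float32)
        print(n,q,cv2.minAreaRect(t*1000))
    for q in ["small_hatch","large_hatch_mark"]:
        m=cut_out(q,p)[0]["mask"]; rc=np.argwhere(m); g=p["frame"].min(2)[m]; b=rc[g>(g.max()+np.median(g))/2]
        w=world(p,b); print(q,len(b),np.median(g),g.max(),w.mean(0).round(4),w.std(0).round(4))
    tiles.append(r[...,::-1])
    if n=="scene": cv2.imwrite("pics/crop.png",cv2.resize(p["frame"][60:300,180:430,::-1],None,fx=2.4,fy=2.4,interpolation=cv2.INTER_CUBIC))
cv2.imwrite("pics/top.png",np.hstack(tiles))
```

```text
scene paint_box ((540.9624633789062, 32.87255859375), (134.2397918701172, 284.54052734375), 20.937166213989258)
small_hatch 36 70.0 111 [0.4809 0.108  0.0708] [0.0056 0.0052 0.0007]
large_hatch_mark 53 68.0 111 [ 0.5304 -0.0197  0.0712] [0.0054 0.0054 0.0009]
side paint_box ((541.2141723632812, 31.985137939453125), (133.22520446777344, 287.7771301269531), 21.193450927734375)
small_hatch 41 87.0 133 [0.4812 0.108  0.0694] [0.0054 0.0057 0.0007]
large_hatch_mark 57 85.0 133 [ 0.5305 -0.0206  0.0696] [0.0052 0.0056 0.0008]
```

View pics/top.png

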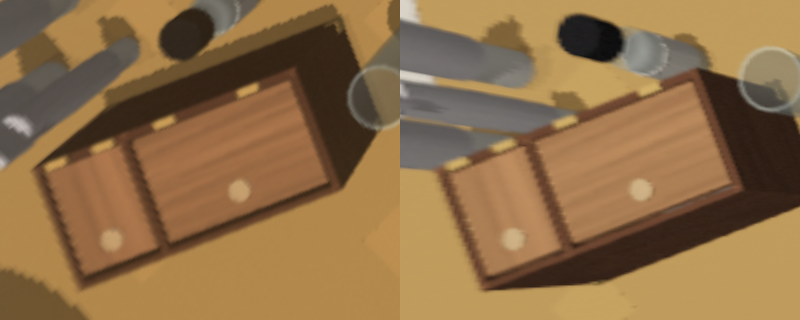

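View pics/crop.png

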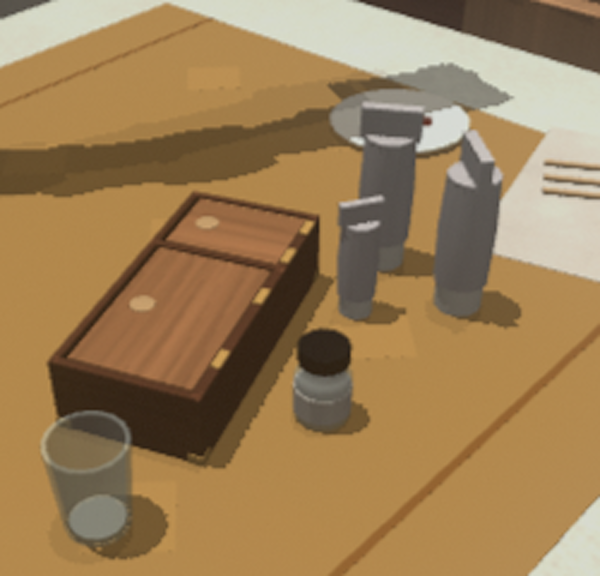

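The pictures show the box turned about 21°. The small-hatch mark is at crop pixel (207,222), which is world (0.481, 0.108, 0.070) in both cameras and agrees with the box fit to 1 mm. The large mark is at crop (142,303).

There are three tube look-alikes: (358,255), 119 mm high, and (388,185) and (465,240), both 167 mm high. The small one at (358,255) is the paint_tube. I'll keep clear of all three.

Call:
play_rows(increments="-2.9 -2.4 0 0 -1;-2.9 -2.4 0 0 -1;-2.9 -2.4 0 0 -1;-2.9 -2.4 0 0 -1;-2.9 -2.4 0 0 -1", grip_force=20)

```text
clock: 1.62
position: [0.3553, 0.3858, 0.2268]
ee_rot: [0.719, 3.058, 0.0]
force: [0.5, 0.9, -0.2]
width: 0.686
gripper_force: 0.0
```

Call:
play_rows(increments="-2.9 -2.4 0 0 -1;-2.9 -2.4 0 0 -1;-2.9 -2.4 0 0 -1;-2.9 -2.4 0 0 -1;-2.9 -2.4 0 0 -1")

```text
clock: 2.03
position: [0.4316, 0.2137, 0.2271]
ee_rot: [0.719, 3.058, 0.001]
force: [0.3, 0.2, 0.6]
width: 0.324
gripper_force: 0.0
```

Call:
play_rows(increments="-2.9 -2.4 0 0 -1;-2.9 -2.4 0 0 -1;0 0 0 -6.5 -1;0 0 0 -6.5 -1;0 0 0 -6.5 -1")

```text
clock: 2.45
position: [0.462, 0.1458, 0.2269]
ee_rot: [0.185, 3.136, 0.0]
force: [0.3, -0.2, -0.2]
width: 0.007
gripper_force: 0.0
```

Call:
play_rows(increments="0 0 0 -7 -1;0 0 0 -7 -1;0 0 0 -7 -1;0 0 0 -7 -1;0 0 0 0 -1")

```text
clock: 2.87
position: [0.4618, 0.1466, 0.2269]
ee_rot: [-0.582, 3.087, 0.0]
force: [-0.0, -0.0, 0.9]
width: 0.006
gripper_force: 0.0
```

Call:
play_rows(increments="0 -2.1 0 0 -1;-0.1 -2.2 0 0 -1;0 0 3 0 -1;0 0 3 0 -1;0 0 3 0 -1")

```text
clock: 3.28
position: [0.4787, 0.1066, 0.1363]
ee_rot: [-0.564, 3.088, 0.0]
force: [0.0, 0.9, -0.4]
width: 0.007
gripper_force: 0.0
```

Call:
play_rows(increments="0 0 3 0 -1;0 0 1 0 -1;0 0 0 0 -1")

```text
clock: 3.53
position: [0.4764, 0.1064, 0.0948]
ee_rot: [0.568, -3.085, 0.001]
force: [1.1, -0.4, 0.7]
width: 0.006
gripper_force: 0.0
```

Run:
```python
from h import *
fr=[]
for n in ["scene","wrist","side"]:
    p=vision.get_image(n); fr.append(p["frame"])
a=cv2.resize(fr[0][120:270,200:350],(400,400)); b=cv2.resize(fr[2][140:290,150:300],(400,400))
cv2.imwrite("pics/pre.png",np.hstack([a,b])[...,::-1])
s=arm.observe(); print(s["position"].round(4),s["force"].round(2))
```

```text
[0.4791 0.1072 0.0982] [ 0.73 -0.01  0.11]
```

View pics/pre.png

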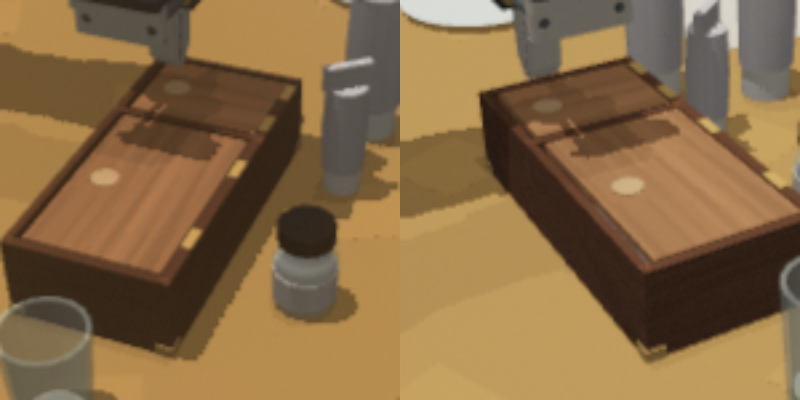

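The closed fingertips hang directly above the small mark, at (177,88) in the left view and (547,105) in the right. Next I'll descend and press.

Call:
play_rows(increments="0 0 1 0 -1;0 0 1 0 -1;0 0 0.3 0 -1;0 0 0.2 0 -1;0 0 0 0 -1")

```text
clock: 4.1
position: [0.4777, 0.1068, 0.0713]
ee_rot: [0.573, -3.088, 0.0]
force: [0.5, -0.3, -0.0]
width: 0.002
gripper_force: 0.0
```

Call:
play_rows(increments="0 0 0.2 0 -1;0 0 0.2 0 -1;0 0 0.2 0 -1;0 0 0 0 -1")

```text
clock: 4.43
position: [0.4783, 0.1069, 0.0657]
ee_rot: [-0.573, 3.088, 0.0]
force: [-0.7, -0.4, 3.5]
width: 0.004
gripper_force: 1.9
```

Call:
play_rows(increments="0 0 0.2 0 -1;0 0 0 0 -1")

```text
clock: 4.6
position: [0.4785, 0.107, 0.064]
ee_rot: [-0.573, 3.088, 0.0]
force: [-2.0, -1.0, 9.3]
width: 0.005
gripper_force: 4.4
```

Call:
play_rows(increments="0 0 0.1 0 -1;0 0 0 0 -1")

```text
clock: 4.77
position: [0.4785, 0.107, 0.0637]
ee_rot: [-0.573, 3.088, 0.001]
force: [-3.6, -1.4, 19.0]
width: 0.006
gripper_force: 9.3
```

Force has jumped at 6 mm of travel, so this is the dead stop. I'll lift straight off.

Call:
play_rows(increments="0 0 -2 0 -1;0 0 -4 0 -1;0 0 -4 0 -1;0 0 -4 0 -1;0 0 -3 0 -1")

```text
clock: 5.18
position: [0.4785, 0.1069, 0.2358]
ee_rot: [-0.573, 3.086, 0.001]
force: [1.0, 0.4, 0.1]
width: 0.006
gripper_force: 0.0
```

Call:
play_rows(increments="0 0 0 0 -1;0 0 0 0 -1;0 0 0 0 -1;0 0 0 0 -1;0 0 0 0 -1")

```text
clock: 5.6
position: [0.4773, 0.1066, 0.2314]
ee_rot: [0.573, -3.086, 0.001]
force: [0.6, 0.4, -0.1]
width: 0.006
gripper_force: 0.0
```

Call:
play_rows(increments="0 0 0 0 -1;0 0 0 0 -1;0 0 0 0 -1;0 0 0 0 -1;0 0 0 0 -1")

```text
clock: 6.02
position: [0.478, 0.1068, 0.2326]
ee_rot: [0.573, -3.089, 0.0]
force: [0.5, -0.3, -0.5]
width: 0.008
gripper_force: 0.0
```

Call:
play_rows(increments="0 0 0 0 -1;0 0 0 0 -1;0 0 0 0 -1;0 0 0 0 -1;0 0 0 0 -1")

```text
clock: 6.43
position: [0.4781, 0.1069, 0.2328]
ee_rot: [-0.574, 3.089, 0.0]
force: [0.7, -0.3, -0.3]
width: 0.007
gripper_force: 0.0
```

Call:
play_rows(increments="0 0 0 0 -1;0 0 0 0 -1;0 0 0 0 -1;0 0 0 0 -1;0 0 0 0 -1")

```text
clock: 6.85
position: [0.4781, 0.1068, 0.2327]
ee_rot: [-0.573, 3.089, -0.0]
force: [-1.2, 0.2, 0.2]
width: 0.009
gripper_force: 0.0
```

Call:
play_rows(increments="0 0 0 0 -1;0 0 0 0 -1;0 0 0 0 -1;0 0 0 0 -1;0 0 0 0 -1")

```text
clock: 7.27
position: [0.4781, 0.1069, 0.2327]
ee_rot: [-0.573, 3.089, 0.0]
force: [-0.8, 0.1, -0.0]
width: 0.003
gripper_force: 0.0
```

Run:
```python
from h import *
fr=[]
for n in ["scene","side"]:
    p=vision.get_image(n); fr.append(p["frame"])
    for q in ["paint_box","small_hatch","large_hatch_mark","paint_jar","water_glass","paint_tube"]:
        for d in cut_out(q,p)[:1]:
            w=world(p,np.argwhere(d["mask"])); print(n,q,round(d["confidence"],2),np.median(w,0).round(3),np.percentile(w,2,0).round(3),np.percentile(w,98,0).round(3))
a=cv2.resize(fr[0][110:260,200:350],(400,400)); b=cv2.resize(fr[1][130:280,150:300],(400,400))
cv2.imwrite("pics/post.png",np.hstack([a,b])[...,::-1])
s=arm.observe(); print(s["clock"],s["position"].round(4),s["force"].round(2))
```

```text
scene paint_box 0.83 [0.563 0.002 0.07 ] [ 0.446 -0.116  0.004] [0.648 0.169 0.126]
scene small_hatch 0.86 [0.518 0.118 0.102] [0.341 0.073 0.002] [0.564 0.214 0.133]
scene large_hatch_mark 0.62 [ 0.563 -0.017  0.07 ] [ 0.494 -0.094  0.068] [0.627 0.072 0.072]
scene paint_jar 0.86 [0.693 0.022 0.049] [0.668 0.012 0.006] [0.707 0.049 0.077]
scene water_glass 0.89 [ 0.646 -0.173  0.06 ] [ 0.608 -0.199  0.005] [ 0.666 -0.141  0.086]
scene paint_tube 0.89 [0.622 0.157 0.072] [0.603 0.15  0.004] [0.632 0.183 0.119]
side paint_box 0.69 [ 0.54  -0.027  0.068] [ 0.443 -0.12   0.005] [0.637 0.168 0.118]
side small_hatch 0.87 [0.516 0.096 0.107] [0.467 0.069 0.07 ] [0.567 0.161 0.133]
side large_hatch_mark 0.79 [ 0.557 -0.022  0.069] [ 0.491 -0.097  0.065] [0.625 0.07  0.07 ]
side paint_jar 0.93 [0.681 0.017 0.049] [0.661 0.01  0.008] [0.703 0.05  0.075]
side water_glass 0.75 [ 0.633 -0.188  0.059] [ 0.607 -0.201  0.001] [ 0.663 -0.141  0.084]
side paint_tube 0.77 [0.613 0.152 0.07 ] [0.597 0.147 0.024] [0.632 0.172 0.117]
7.9667 [0.4781 0.1069 0.2328] [ 0.09  0.21 -0.33]
```

View pics/post.png

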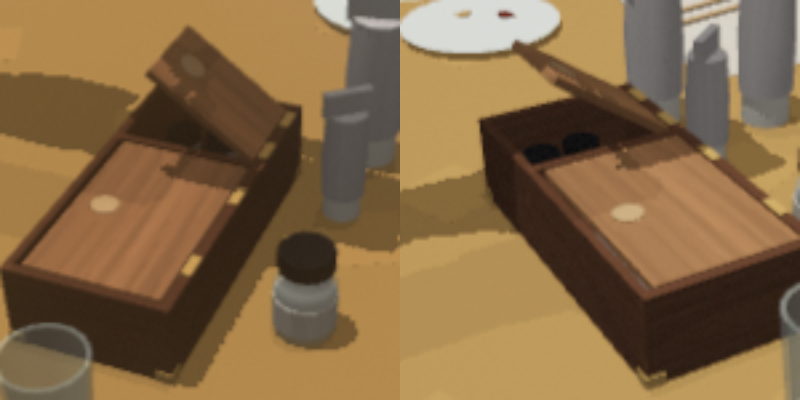

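The small hatch stands open, with its edge 63 mm above the rim (about 0.6 rad) at (190,65) in the left view. The pots show beneath it at (545,150) in the right view. The large hatch is shut, the box, jar, glass and tube have not moved, and the hand has been clear for more than 2 s.

```bash
python3 -c "
from cell import job; print(job.sign_off())"
```

```text
the job is handed in; nothing more can be done
None
```

The job is handed in: one press on the mark opened the small hatch to about 0.6 rad, and it stayed open with the hand clear; the large hatch is still shut, and the box, jar, glass and tube did not move.

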